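Clamp a glass vial in the ball-knob vial clamp

ROBOT

A 7-joint arm with a two-finger parallel gripper is mounted at the origin on a cart in front of the work surface, level with it; the furniture and walls round the work are solid. World frame = base frame: x ahead of the robot, y to its left, z up, the work surface at z = 0. Lengths are in m, angles in rad, forces in N, time in s.
With the tool pointing down it reaches from about 0.425 to 0.925 m from the base axis. Payload 6.8 kg.
Tool frame: the origin (TCP) lies on the centre line of the jaws, within the pads' length; the fingertips stand 19 mm ahead of it and the grasp point (between the pads) is the TCP; z points along the fingers, y is the line along which they close (so a half turn about z gives the same grasp; the last joint's range is limited). The gripper opens to 85 mm and grips with 20 to 120 N. Pads are 22 mm wide; open, the fingers measure 114 mm over their backs; the gripper's body (76 mm by 85 mm) begins 54 mm behind the grasp point. The pads swing forward as they close: fully open they stand 13 mm farther back than shut.
Start: joints at [-1.31, 0.477, 0.022, 1.555, -0.011, 1.109, -0.083], TCP at [0.243, 0.63, 0.25] pointing down, gripper open.
Joint ranges: [-2.96, 2.96], [-0.34, 2.1], [-1.41, 1.46], [0.24, 2.44], [-1.37, 4.51], [0.17, 1.92], [-2.96, 2.96]. Speed limits (rad/s): [2.39, 2.39, 3.14, 3.14, 3.14, 3.14, 3.14].

INTERFACE

Orientations are given as a rotation vector (axis times angle).
In Python, from bench import r gives the robot as it stands. The module is installed in compiled form; this text tells all that it offers.
- The arm moves only by the tool arm_command, never from a script. Its argument "rows" is a list of rows, each an object of numbers: "fingers": the opening, from -1 (shut) to 1 (fully open); "x", "y", "z": the shift along the tool's x, y, z in m; "ax", "ay", "az": the turn, a rotation vector about the tool's x, y, z in degrees. In form: [{"fingers": .., "x": .., "y": .., "z": .., "ax": .., "ay": .., "az": ..}, ...]. A call has 1 to 10 rows; each row shifts and turns the commanded pose from where the row before left it, along the tool's axes as they then stand; what a row does not reach is not made up. A row lasts 1/12 s, in which the tool goes at most 41.7 mm and 7.16 degrees, less where a joint would pass 70% of its speed; a pose out of reach is approached as far as the arm can. A call is refused whole if a number of a shift passes 0.0417 or a number of a turn 7.16, either way. A call with a gripper value outside its range is refused whole. The fingers move at their own pace and stop on an object; "grip_force" is the grip in N (left out, the last holds). Time passes only in rows, so rows that do not move let the fingers close. It gives the time, the measured TCP pose, the force, the opening and the grip force at its end, in the units of the state.
- r.get_obs(): the state, without advancing time (a new reading comes with each control period).
- r.grab_frame(name): name is "scene" or "top"; returns a dict with "frame" (400x640x3 uint8, red, green, blue), "depth" (400x640 float32, m along the optical axis (not along the pixel's ray), 0 where there is no reading), "K" (3x3 intrinsics, pixels), "distortion" ([k1, k2, p1, p2, k3] as OpenCV has them; the pictures are not rectified), "world_from_camera" (4x4, takes a point from camera to world coordinates). Camera axes: x right, y down, z forward; pixel columns grow to the right and rows downward; lengths in m; the calibration is good to about 2 mm. A picture is of the moment at which its call begins.
- r.hand_in(): hands the job in; it is judged then, once.
The state is a dict: "clock": time; "joints": joint angles; "qvel": joint speeds; "tau": joint torques, N m; "tcp_pos": TCP position; "orientation": TCP orientation; "contact_force": force on the tool from outside, world axes, zero at the start; "moment": the same for the moment, N m; "grip_width": finger opening in m; "gripper_force": force on a finger pad.
Only numpy, scipy, OpenCV 4.12 (cv2) and the standard library are available. Lean on these libraries where they do the work, as an engineer would, in place of code of your own. Each camera call takes 0.05 s, during which the arm holds its last target. There are 200 camera calls.

TASK

Stand the glass vial upright on the clamp's plate in the notch of the V-block and let go of it. Then turn the smooth ball knob clockwise, gripping it across its widest part, until the jaw presses the vial firmly home into the V, but stop as soon as it is snug because the glass breaks if squeezed hard. Move the jaw only with the knob, do not drop or topple the vial, and leave the other things on the bench where they are.

Things in the scene. Friction and masses are not known exactly. Their poses are not given: they have to be found in the camera images.
- vial: The only vial: clear glass cylinder, 22.4 mm in diameter, 58 mm high with its white screw cap, about 30 g, standing upright. Origin at the centre of its underside, z up. Only its lowest 50 mm are solid to the touch: grip it from above about 40 mm over its underside, with the fingertips at least 18 mm over its underside so that they clear V-block and jaw.
- clamp: Vial clamp, fixed to the bench: aluminium plate 220 x 84 x 8 mm (the vial stands on it, 8 mm above the bench), a grey gear housing (70 x 56 mm, top 44 mm above the bench) at one end, the V-block at the other. Origin on the bench under the plate; x along the plate from housing to V-block (the way the jaw closes), z up. The knob's axis is at x = -65 mm, y = 0.
- vblock: Steel V-block bolted on the plate, its place along the plate varying by some mm. Two liner walls, 17 mm high, form a 90 degree V open toward the jaw (-x), 33 mm wide at the mouth. Origin on the plate top, nominally where the axis of a vial touching both walls stands; the liner sits up to 4 mm off, either way along x. x away from the jaw. Stand the vial 6 to 8 mm before the origin (-x).
- jaw: Sliding jaw with a sprung rubber-faced pad 24 mm wide, 3 to 18 mm above the plate, on a bar from the gear housing. Origin at plate-top height in the (unpressed) rubber face; x points to the V. At the start it is 14 mm or more from a vial standing at the origin of the V-block. Driven by the knob, 8 mm per rad. It must hold the vial with more than 4 N and never press it with over 25 N.
- ball_center (a point): Centre of the black ball knob, 40 mm in diameter, 88 mm above the bench, on a vertical stem 12 mm thick; 39 mm below the centre is a flat bearing ring (34 mm wide). Smooth (friction about 0.3): pads squeezed on it above its widest part slide off upward; across the widest part a 40 N grip carries some 0.45 N m before it slips.
- knob (a joint): Turn of the knob about its vertical axis, rad, 0 to 3.8; grows and closes the jaw when turned clockwise seen from above. Starts at 0.05 to 0.6; 1.2 to 3.6 rad are needed, in several grips; it stays where left. Takes about 0.15 N m, steady until the vial is pressed into the V, then 0.008 N m more per newton of jaw force, some 10 N per 0.1 rad: stop at 0.08 to 0.12 N m more.
- crucible: Bystander: white porcelain crucible, 39 mm wide, 30 mm high, loose. Origin at the centre of its underside.
- stopper: Bystander: black rubber stopper, 36 mm wide, 32 mm high, loose. Origin at the centre of its underside.
- beaker: Bystander: small glass beaker, 54 mm wide, 66 mm high, loose. Origin at the centre of its underside.
Mind the look-alikes: they are no part of the job. What is shaped like the vial but red is not meant.

How it is judged:
By the outcome, as a careful person would: the job done as asked, in the order asked, and still so for the second after the job is handed in, with the robot touching nothing.
It also fails if it takes over 72 s, if anything falls off the work surface, if the arm or the gripper's body presses on something with over 40 N, if the wrist force passes 120 N, or if a joint passes its speed limit or range.

## Working session

There is one attempt and no reset: what is moved stays moved. The work goes in short steps, Python scripts to look and compute and a tool call to move; the robot and the scene stay as the last step left them, time stands still between calls to the robot, and variables do not carry over. Pictures are saved under pics/ and viewed, at most 10 in all, crops included, and the job is handed in when it is done.

Besides the shell and the picture viewer there is one more tool, called after "Request:" in YAML: its name, and indented under it one key for each argument. arm_command: Moves the arm, as the interface text tells. Its arguments: {"type":"object","properties":{"rows":{"type":"array"},"grip_force":{"type":"number"}},"required":["rows"]}

```bash
mkdir -p pics; python3 - <<'E'
from bench import r
import cv2,numpy as np
o=r.get_obs();print({k:np.round(v,3).tolist() for k,v in o.items()})
for n in("scene","top"):
    f=r.grab_frame(n);cv2.imwrite(f"pics/{n}0.png",f["frame"][:,:,::-1]);print(n,f["K"].round(1).tolist(),f["distortion"],f["world_from_camera"].round(3).tolist())
    np.savez(f"{n}0.npz",**f)
E
```

```text
{'clock': 0.0, 'joints': [-1.31, 0.478, 0.022, 1.556, -0.011, 1.109, -0.083], 'qvel': [0.001, -0.001, 0.002, 0.001, 0.0, 0.001, 0.0], 'tau': [-0.0, -59.645, 1.608, -28.12, 0.013, 0.009, 0.0], 'tcp_pos': [0.243, 0.629, 0.249], 'orientation': [-0.576, -3.088, 0.003], 'contact_force': [0.163, -0.395, -0.134], 'moment': [0.013, 0.028, 0.012], 'gripper_force': 0.0, 'grip_width': 0.085}
scene [[507.3, 0.0, 325.9], [0.0, 507.3, 192.6], [0.0, 0.0, 1.0]] [-0.06136765  0.          0.          0.          0.        ] [[0.725, -0.49, 0.484, 0.067], [-0.689, -0.508, 0.518, -0.436], [-0.008, -0.709, -0.706, 0.738], [0.0, 0.0, 0.0, 1.0]]
top [[425.6, 0.0, 320.7], [0.0, 425.6, 203.7], [0.0, 0.0, 1.0]] [-0.07083008  0.          0.          0.          0.        ] [[0.02, -0.996, 0.09, 0.413], [-1.0, -0.019, 0.009, 0.039], [-0.007, -0.09, -0.996, 1.065], [0.0, 0.0, 0.0, 1.0]]
```

View pics/scene0.png

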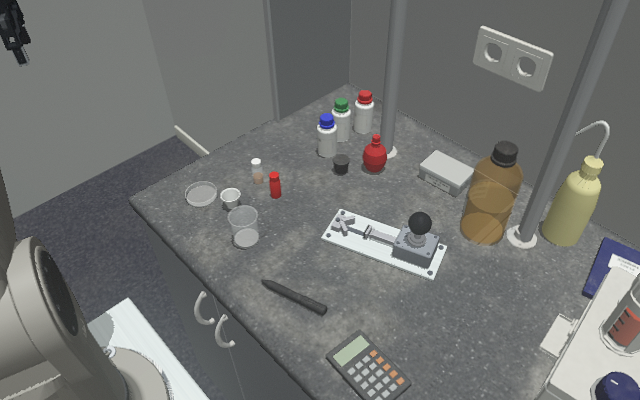

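View pics/top0.png

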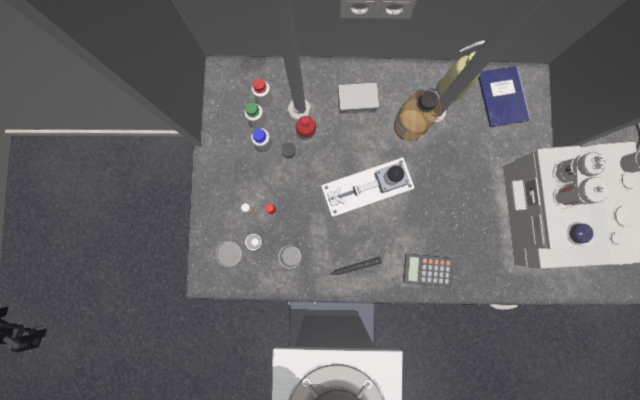

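The scene picture shows the vial (white cap) at about (257,163), the red decoy at (275,185), and the ball knob at (420,223), with the V-block near (342,222). The top picture shows the vial at (245,208), the ball at (396,174), the V-block at about (338,196), and the plate corners at (322,187), (403,159), (413,186) and (334,215).

```bash
cat > h.py <<'E'
import numpy as np,cv2
def load(n): return dict(np.load(n+".npz"))
def ray(f,p):
    u=cv2.undistortPoints(np.array(p,float).reshape(-1,1,2),f["K"],f["distortion"]).reshape(-1,2)
    W=f["world_from_camera"];d=np.c_[u,np.ones(len(u))]@W[:3,:3].T
    return W[:3,3],d
def plane(f,p,z):
    o,d=ray(f,p);return o+d*((z-o[2])/d[:,2])[:,None]
def tri(f,p,g,q):
    a,d=ray(f,p);b,e=ray(g,q);d=d[0]/np.linalg.norm(d);e=e[0]/np.linalg.norm(e)
    s=np.linalg.lstsq(np.c_[d,-e],b-a,rcond=None)[0];P=a+s[0]*d;Q=b+s[1]*e
    return (P+Q)/2,np.linalg.norm(P-Q)
def blob(m,box):
    x0,y0,x1,y1=box;M=np.zeros_like(m,np.uint8);M[y0:y1,x0:x1]=m[y0:y1,x0:x1]
    n,l,s,c=cv2.connectedComponentsWithStats(M);i=1+np.argmax(s[1:,4]);return c[i],s[i]
E
python3 - <<'E'
from h import *
s,t=load("scene0"),load("top0")
def mk(f,dark,th): 
    g=f["frame"].max(2);return (g<th) if dark else (f["frame"].min(2)>th)
for nm,bs,bt,dk,th in[("cap",(248,155,266,171),(238,200,253,216),0,150),("ball",(405,208,435,238),(382,162,410,188),1,45)]:
    a,sa=blob(mk(s,dk,th),bs);b,sb=blob(mk(t,dk,th),bt);print(nm,a,sa,b,sb,tri(s,a,t,b))
m=mk(t,0,170);M=np.zeros_like(m,np.uint8);M[150:220,315:420]=m[150:220,315:420]
pts=np.argwhere(M)[:,::-1].astype(np.float32);R=cv2.minAreaRect(pts);bx=cv2.boxPoints(R);print(R,bx.tolist())
P=plane(t,bx,.008);print(P.round(4),[np.linalg.norm(P[i]-P[i-1]) for i in range(4)],P.mean(0))
c=[cv2.resize(t["frame"][150:222,312:420,::-1],None,fx=7,fy=7,interpolation=cv2.INTER_CUBIC)]
cv2.imwrite("pics/tc.png",c[0])
cv2.imwrite("pics/sc.png",cv2.resize(s["frame"][200:280,315:455,::-1],None,fx=5.6,fy=5.6,interpolation=cv2.INTER_CUBIC))
for n,f,z in(("poles",t,0),):print(plane(f,[(298,110),(440,115),(412,122),(289,150),(306,126),(270,208),(290,257),(253,242)],.0).round(3))
E
```

```text
cap [255.57627119 160.96610169] [251 158  10   7  59] [244.95652174 207.07246377] [240 203  10   9  69] (array([0.49295126, 0.22787559, 0.05786876]), np.float64(0.0005172171526886133))Traceback (most recent call last):
  File "<stdin>", line 6, in <module>
  File "h.py", line 15, in blob
    n,l,s,c=cv2.connectedComponentsWithStats(M);i=1+np.argmax(s[1:,4]);return c[i],s[i]
                                                    ~~~~~~~~~^^^^^^^^^
    return _wrapfunc(a, 'argmax', axis=axis, out=out, **kwds)
    return bound(*args, **kwds)
ValueError: attempt to get argmax of an empty sequence
```

```bash
python3 - <<'E'
from h import *
s,t=load("scene0"),load("top0")
print(s["frame"][223,412:430:3].tolist(),t["frame"][174,384:410:3].tolist())
m=t["frame"].min(2)>170;M=np.zeros_like(m,np.uint8);M[150:220,315:420]=m[150:220,315:420]
pts=np.argwhere(M)[:,::-1].astype(np.float32);R=cv2.minAreaRect(pts);bx=cv2.boxPoints(R);print(R,bx.tolist())
P=plane(t,bx,.008);print(P.round(4),[np.linalg.norm(P[i]-P[i-1]) for i in range(4)],P.mean(0))
cv2.imwrite("pics/tc.png",cv2.resize(t["frame"][150:222,312:420,::-1],None,fx=7,fy=7,interpolation=cv2.INTER_CUBIC))
cv2.imwrite("pics/sc.png",cv2.resize(s["frame"][200:280,315:455,::-1],None,fx=5.6,fy=5.6,interpolation=cv2.INTER_CUBIC))
print(plane(t,[(298,110),(440,115),(412,122),(289,150),(306,126),(270,208),(290,257),(253,242)],.0).round(3))
E
```

```text
[[57, 60, 62], [60, 62, 64], [61, 63, 63], [63, 68, 67], [58, 61, 62], [56, 58, 59]] [[139, 140, 147], [82, 80, 83], [61, 59, 61], [64, 62, 65], [73, 72, 74], [65, 63, 66], [59, 58, 60], [176, 177, 184], [235, 232, 231]]
((367.4005432128906, 186.59573364257812), (34.011234283447266, 87.51529693603516), 70.8663558959961) [[320.4862365722656, 184.87213134765625], [403.1669006347656, 156.18701171875], [414.3148498535156, 188.3193359375], [331.6341857910156, 217.00445556640625]]
[[ 0.5561  0.0496  0.008 ]
 [ 0.6331 -0.1577  0.008 ]
 [ 0.5519 -0.1857  0.008 ]
 [ 0.4761  0.0203  0.008 ]] [np.float64(0.08521809641898832), np.float64(0.22114733464141417), np.float64(0.08593608787620105), np.float64(0.21957430348781107)] [ 0.5543053  -0.06835422  0.008     ]
[[ 0.751  0.111  0.   ]
 [ 0.745 -0.255  0.   ]
 [ 0.725 -0.182  0.   ]
 [ 0.645  0.132  0.   ]
 [ 0.709  0.09   0.   ]
 [ 0.496  0.176  0.   ]
 [ 0.375  0.122  0.   ]
 [ 0.41   0.216  0.   ]]
```

View pics/tc.png

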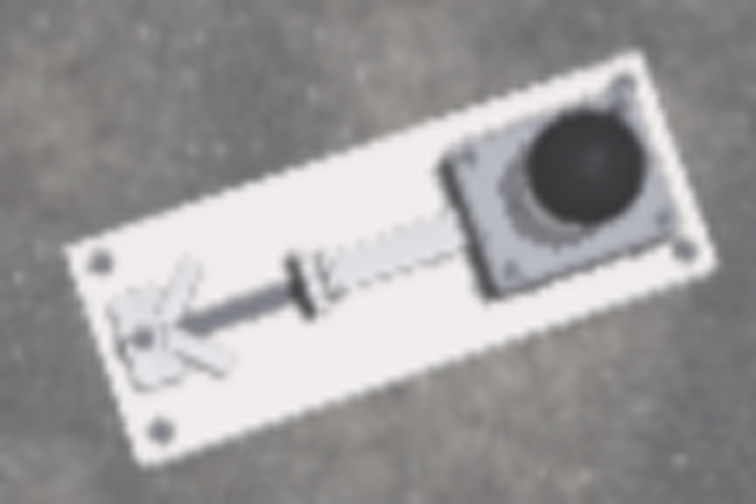

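View pics/sc.png

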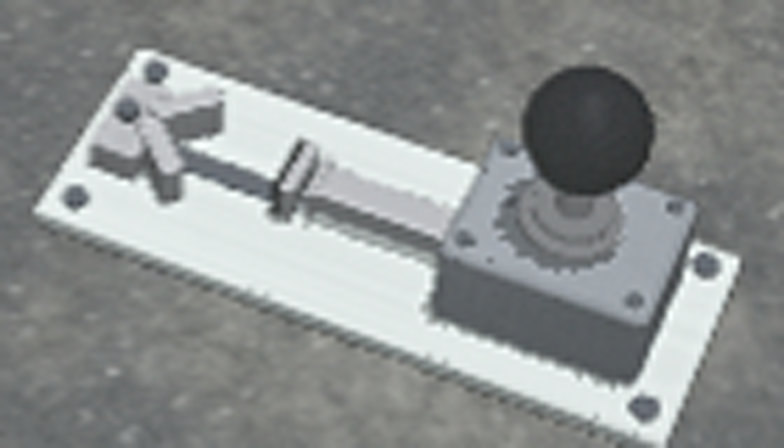

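The top crop shows the V walls ending with inner mouth corners at about (203,270) and (237,358), the jaw rubber at about (293,285), and the ball at (586,166). The scene crop shows the inner mouth corners at about (222,99) and (183,163).

```bash
python3 - <<'E'
from h import *
s,t=load("scene0"),load("top0")
k=lambda f:f["frame"].max(2)<85
a,sa=blob(k(s),(405,205,436,234));b,sb=blob(k(t),(384,162,408,186));print(a,sa,b,sb)
a=(sa[0]+sa[2]/2-.5,sa[1]+sa[2]/2-.5);b=(sb[0]+sb[2]/2-.5,sb[1]+sb[3]/2-.5)
B=tri(s,a,t,b);print("ball",a,b,B)
T=lambda x,y:((x+.5)/7-.5+312,(y+.5)/7-.5+150)
S=lambda x,y:((x+.5)/5.6-.5+315,(y+.5)/5.6-.5+200)
for p,q in(((203,270),(222,99)),((237,358),(183,163))):print("tip",tri(t,T(*p),s,S(*q)))
V=plane(t,[T(203,270),T(237,358)],.025);print(V,np.linalg.norm(V[0]-V[1]))
ux=np.array([-.347,.938])
c=np.array([.5543,-.0684]);m=V.mean(0)[:2]
uy=np.array([-ux[1],ux[0]])
for n,p in(("mouth",m),("ball",B[0][:2]),("jaw",plane(t,[T(290,287)],.026)[0,:2])):print(n,p,(p-c)@ux,(p-c)@uy)
E
```

```text
[419.63895487 222.70071259] [408 212  24  22 421] [395.19306931 173.44554455] [387 166  17  16 202]
ball (np.float64(419.5), np.float64(223.5)) (np.float64(395.0), np.float64(173.5)) (array([ 0.57592468, -0.12442617,  0.08747613]), np.float64(0.0016821505482191416))
tip (array([ 5.46585343e-01, -3.25976985e-04,  2.77626524e-02]), np.float64(0.0008948452299919176))
tip (array([ 0.51557157, -0.01256275,  0.02978368]), np.float64(0.0008127040018555366))
[[ 5.46593525e-01 -1.41125475e-04  2.50000000e-02]
 [ 5.15728707e-01 -1.25385968e-02  2.50000000e-02]] 0.03326160406573783
mouth [ 0.53116112 -0.00633986] 0.06624160309811182 0.00016940523202791676
ball [ 0.57592468 -0.12442617] -0.060056310350384466 -0.0008428679038517723
jaw [ 0.54103256 -0.03074306] 0.039926012297497156 -0.0006221042480243934
```

```bash
cat >> h.py <<'E'
from scipy.spatial.transform import Rotation as Ro
def plan(target,yaw,n,fingers):
    """rows from current pose to target (tool down, tool y at yaw deg mod 180), n rows"""
    from bench import r
    o=r.get_obs();p=np.array(o["tcp_pos"]);R=Ro.from_rotvec(o["orientation"])
    y=R.as_matrix()[:,1];cur=np.degrees(np.arctan2(y[1],y[0]));dy=(yaw-cur+90)%180-90
    G=Ro.from_euler("z",np.radians(cur+dy))*Ro.from_matrix([[0,1,0],[1,0,0],[0,0,-1]])
    tot=(R.inv()*G).as_rotvec(degrees=True);st=Ro.from_rotvec(tot/n,degrees=True);d=(np.array(target)-p)/n
    print("pos",p.round(4),"yaw",cur.round(2),"dyaw",dy.round(2),"turn/row",tot.round(2)/n,"j7",round(o["joints"][6],3))
    for i in range(n):
        print(i,(R.inv().apply(d)).round(4).tolist());R=R*st
E
python3 - <<'E'
from h import *
E
python3 -c "
from h import *
plan((.493,.228,.13),20.3,14,0)"
```

```text
pos [0.2432 0.6291 0.2494] yaw 68.87 dyaw -48.57 turn/row [-0.00571429  0.00357143  3.46928571] j7 -0.083
0 [-0.027, -0.0203, 0.0086]
1 [-0.0282, -0.0186, 0.0086]
2 [-0.0292, -0.0169, 0.0086]
3 [-0.0302, -0.0151, 0.0086]
4 [-0.0311, -0.0132, 0.0086]
5 [-0.0318, -0.0113, 0.0086]
6 [-0.0324, -0.0094, 0.0085]
7 [-0.0329, -0.0074, 0.0085]
8 [-0.0333, -0.0054, 0.0085]
9 [-0.0336, -0.0034, 0.0085]
10 [-0.0337, -0.0013, 0.0085]
11 [-0.0337, 0.0007, 0.0085]
12 [-0.0336, 0.0028, 0.0085]
13 [-0.0334, 0.0048, 0.0085]
```

Request:
arm_command:
  rows:
    - {"fingers": 0.3, "x": -0.027, "y": -0.0203, "z": 0.0086, "az": 3.47}
    - {"fingers": 0.3, "x": -0.0282, "y": -0.0186, "z": 0.0086, "az": 3.47}
    - {"fingers": 0.3, "x": -0.0292, "y": -0.0169, "z": 0.0086, "az": 3.47}
    - {"fingers": 0.3, "x": -0.0302, "y": -0.0151, "z": 0.0086, "az": 3.47}
    - {"fingers": 0.3, "x": -0.0311, "y": -0.0132, "z": 0.0086, "az": 3.47}
    - {"fingers": 0.3, "x": -0.0318, "y": -0.0113, "z": 0.0086, "az": 3.47}
    - {"fingers": 0.3, "x": -0.0324, "y": -0.0094, "z": 0.0085, "az": 3.47}
    - {"fingers": 0.3, "x": -0.0329, "y": -0.0074, "z": 0.0085, "az": 3.47}
    - {"fingers": 0.3, "x": -0.0333, "y": -0.0054, "z": 0.0085, "az": 3.47}
    - {"fingers": 0.3, "x": -0.0336, "y": -0.0034, "z": 0.0085, "az": 3.47}
  grip_force: 20

```text
validation failed for argument at $.ro...
```

Request:
arm_command:
  rows:
    - {"fingers": 0.3, "x": -0.0337, "y": -0.0013, "z": 0.0085, "az": 3.47}
    - {"fingers": 0.3, "x": -0.0337, "y": 0.0007, "z": 0.0085, "az": 3.47}
    - {"fingers": 0.3, "x": -0.0336, "y": 0.0028, "z": 0.0085, "az": 3.47}
    - {"fingers": 0.3, "x": -0.0334, "y": 0.0048, "z": 0.0085, "az": 3.47}
    - {"fingers": 0.3}
    - {"fingers": 0.3}

```text
validation failed for argument at $.ro...
```

```bash
python3 -c "
from h import *
plan((.493,.228,.040),20.3,6,0)
from bench import r
o=r.get_obs();print(o['grip_width'],o['clock'],o['contact_force'],o['moment'])
f=r.grab_frame('scene');cv2.imwrite('pics/s1.png',cv2.resize(f['frame'][60:240,170:370,::-1],None,fx=3,fy=3))"
```

```text
pos [0.2432 0.6291 0.2494] yaw 68.87 dyaw -48.57 turn/row [-0.01333333  0.00833333  8.095     ] j7 -0.083
0 [-0.0629, -0.0473, 0.035]
1 [-0.069, -0.038, 0.035]
2 [-0.0736, -0.0279, 0.035]
3 [-0.0768, -0.0172, 0.0349]
4 [-0.0785, -0.0063, 0.0349]
5 [-0.0786, 0.0048, 0.0349]
0.08530708343033994 0.1 [ 0.61580166 -0.2363735  -1.62807733] [-0.04890791  0.06034195  0.00936175]
```

View pics/s1.png

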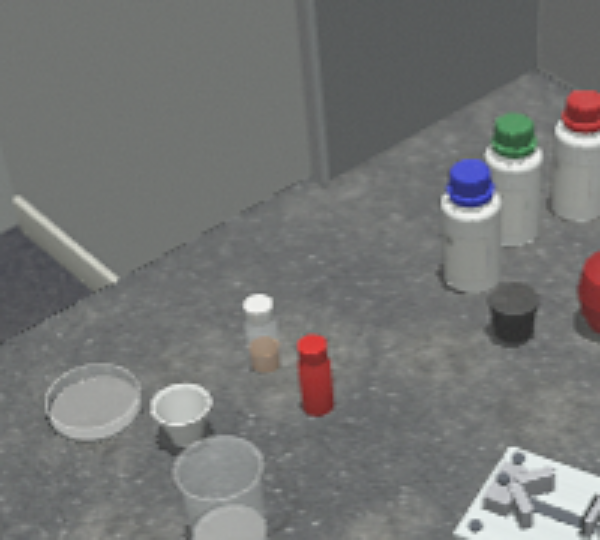

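The arm did not move because the calls were refused. The picture shows the vial still standing at crop (258,330). The rows probably need every field, so I will give all of them.

Request:
arm_command:
  rows:
    - {"fingers": 0.3, "x": -0.027, "y": -0.0203, "z": 0.0086, "ax": 0, "ay": 0, "az": 3.47}
    - {"fingers": 0.3, "x": -0.0282, "y": -0.0186, "z": 0.0086, "ax": 0, "ay": 0, "az": 3.47}
    - {"fingers": 0.3, "x": -0.0292, "y": -0.0169, "z": 0.0086, "ax": 0, "ay": 0, "az": 3.47}
    - {"fingers": 0.3, "x": -0.0302, "y": -0.0151, "z": 0.0086, "ax": 0, "ay": 0, "az": 3.47}
    - {"fingers": 0.3, "x": -0.0311, "y": -0.0132, "z": 0.0086, "ax": 0, "ay": 0, "az": 3.47}
    - {"fingers": 0.3, "x": -0.0318, "y": -0.0113, "z": 0.0086, "ax": 0, "ay": 0, "az": 3.47}
    - {"fingers": 0.3, "x": -0.0324, "y": -0.0094, "z": 0.0085, "ax": 0, "ay": 0, "az": 3.47}
    - {"fingers": 0.3, "x": -0.0329, "y": -0.0074, "z": 0.0085, "ax": 0, "ay": 0, "az": 3.47}
    - {"fingers": 0.3, "x": -0.0333, "y": -0.0054, "z": 0.0085, "ax": 0, "ay": 0, "az": 3.47}
    - {"fingers": 0.3, "x": -0.0336, "y": -0.0034, "z": 0.0085, "ax": 0, "ay": 0, "az": 3.47}
  grip_force: 20

```text
clock: 0.98
tcp_pos: [0.4223, 0.3416, 0.1643]
orientation: [-1.475, -2.774, -0.0]
contact_force: [1.2, 0.8, -0.4]
grip_width: 0.0552
gripper_force: 0.0
```

Request:
arm_command:
  rows:
    - {"fingers": 0.3, "x": -0.0337, "y": -0.0013, "z": 0.0085, "ax": 0, "ay": 0, "az": 3.47}
    - {"fingers": 0.3, "x": -0.0337, "y": 0.0007, "z": 0.0085, "ax": 0, "ay": 0, "az": 3.47}
    - {"fingers": 0.3, "x": -0.0336, "y": 0.0028, "z": 0.0085, "ax": 0, "ay": 0, "az": 3.47}
    - {"fingers": 0.3, "x": -0.0334, "y": 0.0048, "z": 0.0085, "ax": 0, "ay": 0, "az": 3.47}
    - {"fingers": 0.3, "x": 0, "y": 0, "z": 0, "ax": 0, "ay": 0, "az": 0}
    - {"fingers": 0.3, "x": 0, "y": 0, "z": 0, "ax": 0, "ay": 0, "az": 0}

```text
clock: 1.48
tcp_pos: [0.4938, 0.2261, 0.1302]
orientation: [1.801, 2.574, -0.003]
contact_force: [-0.3, 0.7, -0.4]
grip_width: 0.0555
gripper_force: 0.0
```

```bash
python3 -c "
from h import *
plan((.493,.228,.040),20.3,5,0)
from bench import r
f=r.grab_frame('scene');cv2.imwrite('pics/s2.png',cv2.resize(f['frame'][60:240,170:370,::-1],None,fx=3,fy=3))"
```

```text
pos [0.4938 0.2261 0.1302] yaw 20.04 dyaw 0.26 turn/row [-0.014  0.014 -0.052] j7 -0.032
0 [0.0004, -0.0, 0.018]
1 [0.0004, -0.0, 0.018]
2 [0.0004, -0.0, 0.018]
3 [0.0004, -0.0, 0.018]
4 [0.0004, -0.0, 0.018]
```

View pics/s2.png

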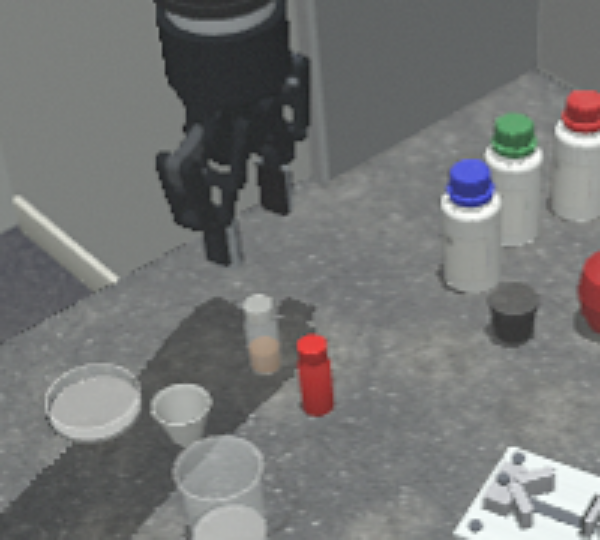

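The gripper is straddling the vial from above, with the fingertips at about crop (225,250) and (280,205). I will descend and close.

Request:
arm_command:
  rows:
    - {"fingers": 0.3, "x": 0.0004, "y": 0, "z": 0.018, "ax": 0, "ay": 0, "az": 0}
    - {"fingers": 0.3, "x": 0.0004, "y": 0, "z": 0.018, "ax": 0, "ay": 0, "az": 0}
    - {"fingers": 0.3, "x": 0.0004, "y": 0, "z": 0.018, "ax": 0, "ay": 0, "az": 0}
    - {"fingers": 0.3, "x": 0.0004, "y": 0, "z": 0.018, "ax": 0, "ay": 0, "az": 0}
    - {"fingers": 0.3, "x": 0.0004, "y": 0, "z": 0.018, "ax": 0, "ay": 0, "az": 0}
    - {"fingers": 0.3, "x": 0, "y": 0, "z": 0, "ax": 0, "ay": 0, "az": 0}

```text
clock: 2.03
tcp_pos: [0.4896, 0.2319, 0.0381]
orientation: [-1.789, -2.579, 0.006]
contact_force: [-0.2, -0.1, -0.8]
grip_width: 0.0552
gripper_force: 0.0
```

Request:
arm_command:
  rows:
    - {"fingers": -1, "x": 0, "y": 0, "z": 0, "ax": 0, "ay": 0, "az": 0}
    - {"fingers": -1, "x": 0, "y": 0, "z": 0, "ax": 0, "ay": 0, "az": 0}
    - {"fingers": -1, "x": 0, "y": 0, "z": 0, "ax": 0, "ay": 0, "az": 0}
    - {"fingers": -1, "x": 0, "y": 0, "z": 0, "ax": 0, "ay": 0, "az": 0}
    - {"fingers": -1, "x": 0, "y": 0, "z": 0, "ax": 0, "ay": 0, "az": 0}
    - {"fingers": -1, "x": 0, "y": 0, "z": 0, "ax": 0, "ay": 0, "az": 0}
    - {"fingers": -1, "x": 0, "y": 0, "z": 0, "ax": 0, "ay": 0, "az": 0}
    - {"fingers": -1, "x": 0, "y": 0, "z": 0, "ax": 0, "ay": 0, "az": 0}
  grip_force: 25

```text
clock: 2.7
tcp_pos: [0.4931, 0.2312, 0.0418]
orientation: [1.795, 2.578, 0.003]
contact_force: [-1.4, 1.5, 7.3]
grip_width: 0.0214
gripper_force: 27.0
```

Request:
arm_command:
  rows:
    - {"fingers": -1, "x": 0, "y": 0, "z": -0.02, "ax": 0, "ay": 0, "az": 0}
    - {"fingers": -1, "x": 0, "y": 0, "z": -0.02, "ax": 0, "ay": 0, "az": 0}
    - {"fingers": -1, "x": 0, "y": 0, "z": -0.02, "ax": 0, "ay": 0, "az": 0}
    - {"fingers": -1, "x": 0, "y": 0, "z": -0.02, "ax": 0, "ay": 0, "az": 0}
    - {"fingers": -1, "x": 0, "y": 0, "z": 0, "ax": 0, "ay": 0, "az": 0}
    - {"fingers": -1, "x": 0, "y": 0, "z": 0, "ax": 0, "ay": 0, "az": 0}

```text
clock: 3.2
tcp_pos: [0.4932, 0.2309, 0.1219]
orientation: [1.795, 2.577, 0.004]
contact_force: [0.4, 0.6, -0.3]
grip_width: 0.0212
gripper_force: 26.6
```

```bash
python3 -c "
from h import *
from bench import r
for i in range(4):
  o=r.get_obs();print(np.array(o['tcp_pos']).round(4),np.array(o['contact_force']).round(2),o['grip_width']);f=r.grab_frame('scene')
plan((.534,-.0135,.12),20.3,10,0)"
```

```text
[0.4932 0.2309 0.1219] [ 0.45  0.6  -0.29] 0.021228134984884923
[0.4924 0.2305 0.1208] [-0.35 -0.2  -0.83] 0.021555640265475504
[0.4919 0.2303 0.1202] [-0.64  0.03 -0.17] 0.02147102202562161
[0.4917 0.2302 0.1198] [-0.22  0.58 -0.11] 0.021593360674718513
pos [0.4917 0.2301 0.1197] yaw 20.29 dyaw 0.01 turn/row [-0.011  0.003 -0.001] j7 -0.028
0 [-0.0243, -0.0045, -0.0]
1 [-0.0243, -0.0045, -0.0]
2 [-0.0243, -0.0045, -0.0]
3 [-0.0243, -0.0045, -0.0]
4 [-0.0243, -0.0045, -0.0]
5 [-0.0243, -0.0045, -0.0]
6 [-0.0243, -0.0045, -0.0]
7 [-0.0243, -0.0045, -0.0]
8 [-0.0243, -0.0045, -0.0]
9 [-0.0243, -0.0045, -0.0]
```

Request:
arm_command:
  rows:
    - {"fingers": -1, "x": -0.0243, "y": -0.0045, "z": 0, "ax": 0, "ay": 0, "az": 0}
    - {"fingers": -1, "x": -0.0243, "y": -0.0045, "z": 0, "ax": 0, "ay": 0, "az": 0}
    - {"fingers": -1, "x": -0.0243, "y": -0.0045, "z": 0, "ax": 0, "ay": 0, "az": 0}
    - {"fingers": -1, "x": -0.0243, "y": -0.0045, "z": 0, "ax": 0, "ay": 0, "az": 0}
    - {"fingers": -1, "x": -0.0243, "y": -0.0045, "z": 0, "ax": 0, "ay": 0, "az": 0}
    - {"fingers": -1, "x": -0.0243, "y": -0.0045, "z": 0, "ax": 0, "ay": 0, "az": 0}
    - {"fingers": -1, "x": -0.0243, "y": -0.0045, "z": 0, "ax": 0, "ay": 0, "az": 0}
    - {"fingers": -1, "x": -0.0243, "y": -0.0045, "z": 0, "ax": 0, "ay": 0, "az": 0}
    - {"fingers": -1, "x": -0.0243, "y": -0.0045, "z": 0, "ax": 0, "ay": 0, "az": 0}
    - {"fingers": -1, "x": -0.0243, "y": -0.0045, "z": 0, "ax": 0, "ay": 0, "az": 0}

```text
clock: 4.23
tcp_pos: [0.534, -0.0143, 0.1197]
orientation: [-1.795, -2.577, 0.002]
contact_force: [-0.0, -0.6, -0.1]
grip_width: 0.0218
gripper_force: 26.6
```

Request:
arm_command:
  rows:
    - {"fingers": -1, "x": 0, "y": 0, "z": 0.0417, "ax": 0, "ay": 0, "az": 0}
    - {"fingers": -1, "x": 0, "y": 0, "z": 0, "ax": 0, "ay": 0, "az": 0}
    - {"fingers": -1, "x": 0, "y": 0, "z": 0, "ax": 0, "ay": 0, "az": 0}
    - {"fingers": -1, "x": 0, "y": 0, "z": 0, "ax": 0, "ay": 0, "az": 0}
    - {"fingers": -1, "x": 0, "y": 0, "z": 0, "ax": 0, "ay": 0, "az": 0}
    - {"fingers": -1, "x": 0, "y": 0, "z": 0, "ax": 0, "ay": 0, "az": 0}

```text
clock: 4.73
tcp_pos: [0.5354, -0.0122, 0.0804]
orientation: [1.793, 2.578, 0.003]
contact_force: [-1.0, 0.2, 0.3]
grip_width: 0.0217
gripper_force: 26.5
```

```bash
python3 -c "
from h import *
from bench import r
f=r.grab_frame('scene');np.savez('s3.npz',**f);cv2.imwrite('pics/s3.png',cv2.resize(f['frame'][150:290,290:460,::-1],None,fx=4.5,fy=4.5,interpolation=cv2.INTER_CUBIC))
plan((.534,-.0135,.060),20.3,1,0)"
```

```text
pos [ 0.5353 -0.0123  0.0803] yaw 20.35 dyaw -0.05 turn/row [0.13 0.01 0.05] j7 0.48
0 [-0.0007, -0.0017, 0.0203]
```

View pics/s3.png

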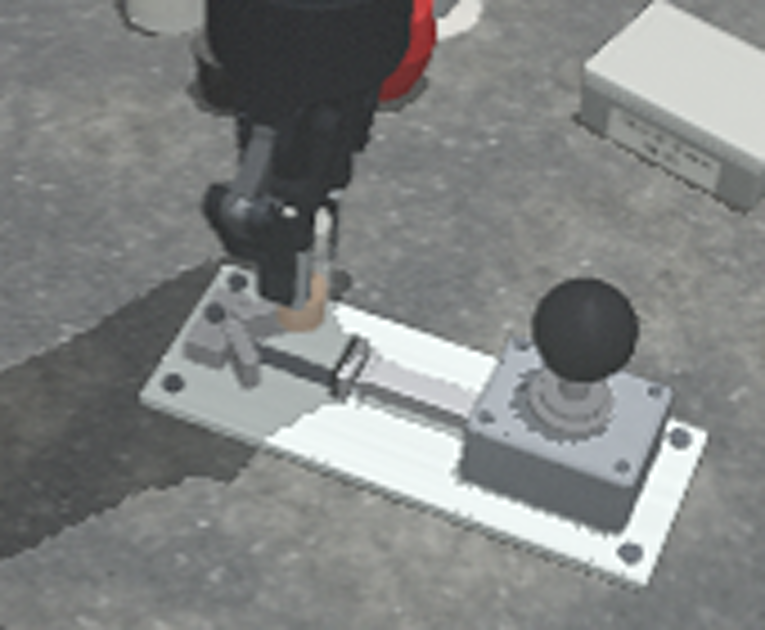

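The picture shows the held vial's bottom at about crop (299,313), hanging in front of the V mouth. I will check its axis by casting that pixel onto the height of its underside.

```bash
python3 -c "
from h import *
f=load('s3');c=np.array([.5543,-.0684]);ux=np.array([-.347,.938]);uy=np.array([-.938,-.347])
def S(x,y):return((x+.5)/4.5-.5+290,(y+.5)/4.5-.5+150)
P=plane(f,[S(299,313),S(326,305)],.0403);print(P)
for p in list(P[:,:2])+[np.array([.5353,-.0123])]:print(((p-c)@ux).round(4),((p-c)@uy).round(4))
V=plane(f,[S(283,312),S(260,372)],.025);print([( (p[:2]-c)@ux,(p[:2]-c)@uy) for p in V])
"
```

```text
[[ 0.53751059 -0.01392699  0.0403    ]
 [ 0.54872066 -0.01856343  0.0403    ]]
0.0569 -0.0032
0.0487 -0.0121
0.0592 -0.0016
[(np.float64(0.06831678135967127), np.float64(-0.01364778220353831)), (np.float64(0.06328276683255253), np.float64(0.020743477978351018))]
```

Request:
arm_command:
  rows:
    - {"fingers": -1, "x": 0, "y": -0.0017, "z": 0.01, "ax": 0, "ay": 0, "az": 0}
    - {"fingers": -1, "x": 0, "y": 0, "z": 0.01, "ax": 0, "ay": 0, "az": 0}
    - {"fingers": -1, "x": 0, "y": 0, "z": 0.005, "ax": 0, "ay": 0, "az": 0}
    - {"fingers": -1, "x": 0, "y": 0, "z": 0.003, "ax": 0, "ay": 0, "az": 0}
    - {"fingers": -1, "x": 0, "y": 0, "z": 0.002, "ax": 0, "ay": 0, "az": 0}
    - {"fingers": -1, "x": 0, "y": 0, "z": 0, "ax": 0, "ay": 0, "az": 0}
    - {"fingers": -1, "x": 0, "y": 0, "z": 0, "ax": 0, "ay": 0, "az": 0}
    - {"fingers": -1, "x": 0, "y": 0, "z": 0, "ax": 0, "ay": 0, "az": 0}
    - {"fingers": -1, "x": 0, "y": 0, "z": 0, "ax": 0, "ay": 0, "az": 0}
    - {"fingers": -1, "x": 0, "y": 0, "z": 0, "ax": 0, "ay": 0, "az": 0}

```text
clock: 5.62
tcp_pos: [0.5322, -0.0136, 0.0498]
orientation: [-1.795, -2.576, 0.001]
contact_force: [-6.6, 1.3, 17.5]
grip_width: 0.0214
gripper_force: 28.2
```

Request:
arm_command:
  rows:
    - {"fingers": -1, "x": 0, "y": 0, "z": 0.0007, "ax": 0, "ay": 0, "az": 0}
    - {"fingers": -1, "x": 0, "y": 0, "z": 0.0007, "ax": 0, "ay": 0, "az": 0}
    - {"fingers": -1, "x": 0, "y": 0, "z": 0, "ax": 0, "ay": 0, "az": 0}
    - {"fingers": -1, "x": 0, "y": 0, "z": 0, "ax": 0, "ay": 0, "az": 0}
    - {"fingers": -1, "x": 0, "y": 0, "z": 0, "ax": 0, "ay": 0, "az": 0}
    - {"fingers": -1, "x": 0, "y": 0, "z": 0, "ax": 0, "ay": 0, "az": 0}

```text
clock: 6.12
tcp_pos: [0.5323, -0.0137, 0.0497]
orientation: [-1.795, -2.576, -0.0]
contact_force: [-11.2, 0.9, 32.9]
grip_width: 0.0215
gripper_force: 29.9
```

Request:
arm_command:
  rows:
    - {"fingers": -1, "x": 0, "y": 0, "z": -0.0012, "ax": 0, "ay": 0, "az": 0}
    - {"fingers": -1, "x": 0, "y": 0, "z": 0, "ax": 0, "ay": 0, "az": 0}
    - {"fingers": -1, "x": 0, "y": 0, "z": 0, "ax": 0, "ay": 0, "az": 0}

```text
clock: 6.37
tcp_pos: [0.5322, -0.0136, 0.0498]
orientation: [-1.795, -2.576, 0.0]
contact_force: [-6.5, 1.5, 19.3]
grip_width: 0.0217
gripper_force: 28.3
```

Request:
arm_command:
  rows:
    - {"fingers": -1, "x": 0, "y": 0, "z": -0.0015, "ax": 0, "ay": 0, "az": 0}
    - {"fingers": -1, "x": 0, "y": 0, "z": 0, "ax": 0, "ay": 0, "az": 0}
    - {"fingers": -1, "x": 0, "y": 0, "z": 0, "ax": 0, "ay": 0, "az": 0}

```text
clock: 6.62
tcp_pos: [0.533, -0.0136, 0.0501]
orientation: [1.795, 2.578, -0.0]
contact_force: [0.0, 0.2, -0.4]
grip_width: 0.0217
gripper_force: 26.4
```

```bash
python3 -c "
from h import *
from bench import r
f=r.grab_frame('scene');cv2.imwrite('pics/s4.png',cv2.resize(f['frame'][150:290,290:460,::-1],None,fx=4.5,fy=4.5,interpolation=cv2.INTER_CUBIC));print(r.get_obs())
"
```

```text
{'clock': 6.6667, 'joints': array([-0.30524931,  0.54474206,  0.27119966,  2.05442516, -0.25831211,
        0.57428093,  0.50059426]), 'qvel': array([-3.38762991e-04,  4.02817982e-03,  8.51349080e-05,  3.52050780e-04,
       -1.47238942e-03,  1.84798415e-04,  6.09489907e-04]), 'tau': array([ 2.06457538e-02, -5.07018542e+01,  5.31911239e+00, -1.66223234e+01,
        9.63720144e-03,  2.08573510e-04, -4.27276982e-04]), 'tcp_pos': array([ 0.53289954, -0.01361264,  0.05002474]), 'orientation': array([-1.79544883e+00, -2.57781266e+00,  2.75301044e-04]), 'contact_force': array([-0.15189345, -0.22648263, -0.36711565]), 'moment': array([-0.0466006 ,  0.01648249,  0.01316323]), 'gripper_force': 26.446374356746674, 'grip_width': 0.021936602192585065}
```

View pics/s4.png

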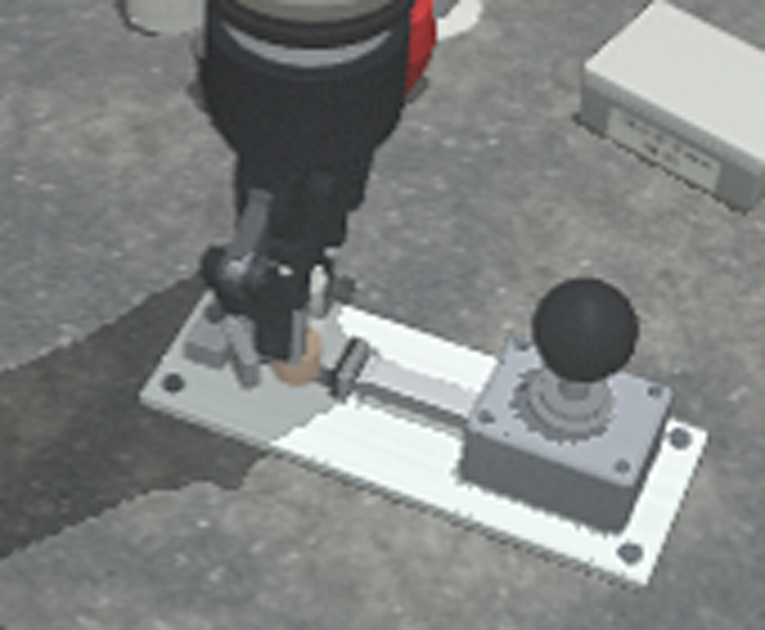

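The vial stands on the plate between the V walls and the jaw, with its base at about crop (297,368), and the contact force is now zero. I will release it and lift straight up.

Request:
arm_command:
  rows:
    - {"fingers": -0.3, "x": 0, "y": 0, "z": 0, "ax": 0, "ay": 0, "az": 0}
    - {"fingers": -0.2, "x": 0, "y": 0, "z": 0, "ax": 0, "ay": 0, "az": 0}
    - {"fingers": 0.0, "x": 0, "y": 0, "z": 0, "ax": 0, "ay": 0, "az": 0}
    - {"fingers": 0.2, "x": 0, "y": 0, "z": 0, "ax": 0, "ay": 0, "az": 0}
    - {"fingers": 0.3, "x": 0, "y": 0, "z": 0, "ax": 0, "ay": 0, "az": 0}
    - {"fingers": 0.3, "x": 0, "y": 0, "z": 0, "ax": 0, "ay": 0, "az": 0}
    - {"fingers": 0.3, "x": 0, "y": 0, "z": -0.02, "ax": 0, "ay": 0, "az": 0}
    - {"fingers": 0.3, "x": 0, "y": 0, "z": -0.04, "ax": 0, "ay": 0, "az": 0}
    - {"fingers": 0.3, "x": 0, "y": 0, "z": -0.04, "ax": 0, "ay": 0, "az": 0}
    - {"fingers": 0.3, "x": 0, "y": 0, "z": -0.035, "ax": 0, "ay": 0, "az": 0}

```text
clock: 7.5
tcp_pos: [0.5328, -0.0139, 0.1873]
orientation: [1.796, 2.577, -0.0]
contact_force: [0.4, 0.0, -0.2]
grip_width: 0.0556
gripper_force: 0.0
```

```bash
python3 - <<'E'
from h import *
from bench import r
from scipy.optimize import least_squares
A=[]
for n,box in(("scene",(405,205,436,234)),("top",(384,162,408,186))):
    f=r.grab_frame(n);np.savez(n+"5.npz",**f)
    m=(f["frame"].max(2)<85)
    M=np.zeros(m.shape,np.uint8);M[box[1]:box[3],box[0]:box[2]]=m[box[1]:box[3],box[0]:box[2]]
    M=cv2.erode(M,np.ones((3,3)));v,u=np.nonzero(M);d=f["depth"][v,u]
    o,D=ray(f,np.c_[u,v]);P=o+D*d[:,None];P=P[(d>0)&(P[:,2]>.085)&(P[:,2]<.12)]
    s=least_squares(lambda c:np.linalg.norm(P-c,axis=1)-.02,[.576,-.124,.088],loss="soft_l1",f_scale=.002)
    print(n,len(P),s.x.round(4),np.abs(s.fun).mean())
plan((.576,-.125,.19),92,11,0)
t=load("top5")["frame"][150:222,312:420,::-1];s=load("scene5")["frame"][200:280,315:455,::-1]
a=cv2.resize(t,(540,360),interpolation=cv2.INTER_CUBIC)[:230];b=cv2.resize(s,(540,308),interpolation=cv2.INTER_CUBIC)
a=cv2.resize(t,(450,300),interpolation=cv2.INTER_CUBIC);b=cv2.resize(s,(450,257),interpolation=cv2.INTER_CUBIC)
cv2.imwrite("pics/c5.png",np.vstack([a,b]))
E
```

```text
scene 303 [ 0.5764 -0.1245  0.0888] 0.0009179239480555678Traceback (most recent call last):
  File "<stdin>", line 10, in <module>
  File "h.py", line 4, in ray
    u=cv2.undistortPoints(np.array(p,float).reshape(-1,1,2),f["K"],f["distortion"]).reshape(-1,2)
      ~~~~~~~~~~~~~~~~~~~^^^^^^^^^^^^^^^^^^^^^^^^^^^^^^^^^^^^^^^^^^^^^^^^^^^^^^^^^^
cv2.error: OpenCV(4.12.0) /io/opencv/modules/calib3d/src/undistort.dispatch.cpp:347: error: (-215:Assertion failed) CV_IS_MAT(_src) && CV_IS_MAT(_dst) && (_src->rows == 1 || _src->cols == 1) && (_dst->rows == 1 || _dst->cols == 1) && _src->cols + _src->rows - 1 == _dst->rows + _dst->cols - 1 && (CV_MAT_TYPE(_src->type) == CV_32FC2 || CV_MAT_TYPE(_src->type) == CV_64FC2) && (CV_MAT_TYPE(_dst->type) == CV_32FC2 || CV_MAT_TYPE(_dst->type) == CV_64FC2) in function 'cvUndistortPointsInternal'
```

```bash
python3 - <<'E'
from h import *
plan((.5762,-.1245,.19),92,11,0)
E
```

```text
pos [ 0.5365 -0.0138  0.191 ] yaw 20.26 dyaw 71.74 turn/row [ 0.04        0.04272727 -6.52181818] j7 0.411
0 [-0.0107, -0.0001, 0.0001]
1 [-0.0106, -0.0013, 0.0001]
2 [-0.0104, -0.0025, 0.0001]
3 [-0.01, -0.0037, 0.0001]
4 [-0.0096, -0.0048, 0.0001]
5 [-0.0089, -0.0058, 0.0001]
6 [-0.0082, -0.0068, 0.0001]
7 [-0.0074, -0.0077, 0.0001]
8 [-0.0065, -0.0085, 0.0001]
9 [-0.0055, -0.0092, 0.0001]
10 [-0.0044, -0.0097, 0.0001]
```

Request:
arm_command:
  rows:
    - {"fingers": 0.7, "x": -0.0107, "y": -0.0001, "z": 0, "ax": 0, "ay": 0, "az": -6.5}
    - {"fingers": 0.7, "x": -0.0106, "y": -0.0013, "z": 0, "ax": 0, "ay": 0, "az": -6.5}
    - {"fingers": 0.7, "x": -0.0104, "y": -0.0025, "z": 0, "ax": 0, "ay": 0, "az": -6.5}
    - {"fingers": 0.7, "x": -0.01, "y": -0.0037, "z": 0, "ax": 0, "ay": 0, "az": -6.5}
    - {"fingers": 0.7, "x": -0.0096, "y": -0.0048, "z": 0, "ax": 0, "ay": 0, "az": -6.5}
    - {"fingers": 0.7, "x": -0.0089, "y": -0.0058, "z": 0, "ax": 0, "ay": 0, "az": -6.5}
    - {"fingers": 0.7, "x": -0.0082, "y": -0.0068, "z": 0, "ax": 0, "ay": 0, "az": -6.5}
    - {"fingers": 0.7, "x": -0.0074, "y": -0.0077, "z": 0, "ax": 0, "ay": 0, "az": -6.5}
    - {"fingers": 0.7, "x": -0.0065, "y": -0.0085, "z": 0, "ax": 0, "ay": 0, "az": -6.5}
    - {"fingers": 0.7, "x": -0.0055, "y": -0.0092, "z": 0, "ax": 0, "ay": 0, "az": -6.5}

```text
clock: 8.43
tcp_pos: [0.5686, -0.1146, 0.1847]
orientation: [-0.12, -3.138, -0.0]
contact_force: [-0.3, 0.2, -0.2]
grip_width: 0.0724
gripper_force: 0.0
```

Request:
arm_command:
  rows:
    - {"fingers": 0.7, "x": -0.0044, "y": -0.0097, "z": 0, "ax": 0, "ay": 0, "az": -6.5}
    - {"fingers": 0.7, "x": 0, "y": 0, "z": 0, "ax": 0, "ay": 0, "az": 0}
    - {"fingers": 0.7, "x": 0, "y": 0, "z": 0, "ax": 0, "ay": 0, "az": 0}
    - {"fingers": 0.7, "x": 0, "y": 0, "z": 0, "ax": 0, "ay": 0, "az": 0}

```text
clock: 8.77
tcp_pos: [0.5721, -0.1235, 0.1849]
orientation: [0.044, -3.14, -0.001]
contact_force: [0.3, 0.8, 0.2]
grip_width: 0.0727
gripper_force: 0.0
```

```bash
python3 - <<'E'
from h import *
from bench import r
plan((.5762,-.1245,.0875),92,3,0)
o=r.get_obs();print(o["joints"].round(2),o["grip_width"])
f=r.grab_frame("scene");t=r.grab_frame("top")
o,d=ray(f,[(0,0)])
for z in(.066,.036,.008):
  W=f["world_from_camera"];X=np.linalg.inv(W)@np.array([.533,-.0136,z,1]);p=f["K"]@X[:3];p=p[:2]/p[2];print(z,p.round(1),f["frame"][int(p[1])-1:int(p[1])+2,int(p[0])-1:int(p[0])+2].mean((0,1)))
m=f["frame"].min(2)>150
try:
  a,sa=blob(m,(335,170,375,206));print(a,sa,plane(f,[a],.062))
except Exception as e:print(e)
E
```

```text
pos [ 0.5721 -0.1235  0.1849] yaw 91.62 dyaw 0.38 turn/row [ 0.01333333 -0.01666667 -0.12666667] j7 1.761
0 [-0.0014, -0.0004, 0.0325]
1 [-0.0014, -0.0004, 0.0325]
2 [-0.0014, -0.0004, 0.0325]
[ 0.01  0.4   0.12  1.85 -0.06  0.9   1.76] 0.07267420045756051
0.066 [354.7 210.8] [250.22222222 251.11111111 248.22222222]
0.036 [354.2 221.9] [177.55555556 177.         173.33333333]
0.008 [353.7 231.8] [144.22222222 130.33333333 117.        ]
[365. 173.] [365 173   1   1   1] [[0.62321049 0.04564604 0.062     ]]
```

Request:
arm_command:
  rows:
    - {"fingers": 0.7, "x": -0.0042, "y": -0.0012, "z": 0.02, "ax": 0, "ay": 0, "az": 0}
    - {"fingers": 0.7, "x": 0, "y": 0, "z": 0.025, "ax": 0, "ay": 0, "az": 0}
    - {"fingers": 0.7, "x": 0, "y": 0, "z": 0.025, "ax": 0, "ay": 0, "az": 0}
    - {"fingers": 0.7, "x": 0, "y": 0, "z": 0.02, "ax": 0, "ay": 0, "az": 0}
    - {"fingers": 0.7, "x": 0, "y": 0, "z": 0.0075, "ax": 0, "ay": 0, "az": 0}
    - {"fingers": 0.7, "x": 0, "y": 0, "z": 0, "ax": 0, "ay": 0, "az": 0}
    - {"fingers": 0.7, "x": 0, "y": 0, "z": 0, "ax": 0, "ay": 0, "az": 0}
    - {"fingers": 0.7, "x": 0, "y": 0, "z": 0, "ax": 0, "ay": 0, "az": 0}

```text
clock: 9.53
tcp_pos: [0.5778, -0.1252, 0.0892]
orientation: [-0.049, 3.139, -0.0]
contact_force: [-0.6, -0.3, 0.6]
grip_width: 0.0726
gripper_force: 0.0
```

Request:
arm_command:
  rows:
    - {"fingers": 0.7, "x": 0.0015, "y": 0, "z": 0.002, "ax": 0, "ay": 0, "az": 0}
    - {"fingers": 0.7, "x": 0, "y": 0, "z": 0, "ax": 0, "ay": 0, "az": 0}
    - {"fingers": -1, "x": 0, "y": 0, "z": 0, "ax": 0, "ay": 0, "az": 0}
    - {"fingers": -1, "x": 0, "y": 0, "z": 0, "ax": 0, "ay": 0, "az": 0}
    - {"fingers": -1, "x": 0, "y": 0, "z": 0, "ax": 0, "ay": 0, "az": 0}
    - {"fingers": -1, "x": 0, "y": 0, "z": 0, "ax": 0, "ay": 0, "az": 0}
    - {"fingers": -1, "x": 0, "y": 0, "z": 0, "ax": 0, "ay": 0, "az": 0}
    - {"fingers": -1, "x": 0, "y": 0, "z": 0, "ax": 0, "ay": 0, "az": 0}
  grip_force: 40

```text
clock: 10.2
tcp_pos: [0.5754, -0.1245, 0.0865]
orientation: [-0.05, 3.141, 0.001]
contact_force: [-2.4, 2.5, 5.1]
grip_width: 0.0378
gripper_force: 39.4
```

```bash
python3 - <<'E'
from h import *
from bench import r
o=r.get_obs();print({k:np.round(o[k],4).tolist() for k in("joints","tcp_pos","contact_force","moment","grip_width","gripper_force","tau")})
E
```

```text
{'joints': [0.0292, 0.539, 0.1028, 1.8995, -0.0826, 0.707, 1.7829], 'tcp_pos': [0.5754, -0.1245, 0.0865], 'contact_force': [-2.4385, 2.4507, 5.0845], 'moment': [0.3301, 0.3291, 0.003], 'grip_width': 0.0378, 'gripper_force': 39.4332, 'tau': [1.0913, -52.4766, 3.938, -20.0644, 0.3562, -0.654, 0.0405]}
```

Request:
arm_command:
  rows:
    - {"fingers": -1, "x": 0, "y": 0, "z": 0, "ax": 0, "ay": 0, "az": 4}
    - {"fingers": -1, "x": 0, "y": 0, "z": 0, "ax": 0, "ay": 0, "az": 4}
    - {"fingers": -1, "x": 0, "y": 0, "z": 0, "ax": 0, "ay": 0, "az": 4}
    - {"fingers": -1, "x": 0, "y": 0, "z": 0, "ax": 0, "ay": 0, "az": 4}
    - {"fingers": -1, "x": 0, "y": 0, "z": 0, "ax": 0, "ay": 0, "az": 4}
    - {"fingers": -1, "x": 0, "y": 0, "z": 0, "ax": 0, "ay": 0, "az": 4}

```text
clock: 10.7
tcp_pos: [0.5754, -0.1245, 0.0865]
orientation: [-0.609, -3.082, -0.002]
contact_force: [-2.0, 2.1, 5.1]
grip_width: 0.0376
gripper_force: 39.6
```

```bash
cat > st.py <<'E'
from h import *
from bench import r
o=r.get_obs();print({k:np.round(o[k],4).tolist() for k in("clock","tcp_pos","contact_force","moment","grip_width","gripper_force")},"j7",o["joints"][6].round(3),"tau7",o["tau"][6].round(3))
f=r.grab_frame("scene");g=f["frame"];cv2.imwrite("last.png",g[:,:,::-1])
def px(x,y,z):
    X=np.linalg.inv(f["world_from_camera"])@np.array([x,y,z,1]);return cv2.projectPoints(X[:3].reshape(1,1,3),np.zeros(3),np.zeros(3),f["K"],f["distortion"])[0].ravel()
# rubber-face profile: brightness along the jaw bar line at z=.026
c=np.array([.5543,-.0684]);ux=np.array([-.347,.938])
v=[]
for s in range(20,72,2):
    p=c+ux*s/1000;q=px(p[0],p[1],.026);v.append(int(cv2.getRectSubPix(g,(1,1),tuple(map(float,q))).mean()))
print(" ".join(map(str,v)))
E
python3 st.py
```

```text
{'clock': 10.7, 'tcp_pos': [0.5754, -0.1245, 0.0865], 'contact_force': [-1.9796, 2.0662, 5.137], 'moment': [0.3241, 0.4607, 0.1309], 'grip_width': 0.0376, 'gripper_force': 39.5846} j7 1.44 tau7 0.738
139 148 175 190 185 130 150 201 194 124 178 236 212 165 146 151 154 154 154 154 152 150 149 144 130 115
```

Request:
arm_command:
  rows:
    - {"fingers": -1, "x": 0, "y": 0, "z": 0, "ax": 0, "ay": 0, "az": 4}
    - {"fingers": -1, "x": 0, "y": 0, "z": 0, "ax": 0, "ay": 0, "az": 4}
    - {"fingers": -1, "x": 0, "y": 0, "z": 0, "ax": 0, "ay": 0, "az": 4}
    - {"fingers": -1, "x": 0, "y": 0, "z": 0, "ax": 0, "ay": 0, "az": 4}
    - {"fingers": -1, "x": 0, "y": 0, "z": 0, "ax": 0, "ay": 0, "az": 4}
    - {"fingers": -1, "x": 0, "y": 0, "z": 0, "ax": 0, "ay": 0, "az": 4}

```text
clock: 11.25
tcp_pos: [0.5755, -0.1244, 0.0865]
orientation: [-1.236, -2.888, -0.002]
contact_force: [-1.2, 3.5, 5.6]
grip_width: 0.0379
gripper_force: 39.8
```

```bash
python3 st.py
```

```text
{'clock': 11.25, 'tcp_pos': [0.5755, -0.1244, 0.0865], 'contact_force': [-1.2239, 3.4912, 5.573], 'moment': [0.3654, 0.5239, 0.1702], 'grip_width': 0.0379, 'gripper_force': 39.7616} j7 1.102 tau7 0.731
140 141 141 143 156 193 174 128 181 206 156 102 153 164 146 151 154 155 155 154 153 150 149 144 129 115
```

Request:
arm_command:
  rows:
    - {"fingers": -1, "x": 0, "y": 0, "z": 0, "ax": 0, "ay": 0, "az": 3}
    - {"fingers": -1, "x": 0, "y": 0, "z": 0, "ax": 0, "ay": 0, "az": 3}
    - {"fingers": -1, "x": 0, "y": 0, "z": 0, "ax": 0, "ay": 0, "az": 3}
    - {"fingers": -1, "x": 0, "y": 0, "z": 0, "ax": 0, "ay": 0, "az": 3}
    - {"fingers": -1, "x": 0, "y": 0, "z": 0, "ax": 0, "ay": 0, "az": 3}
    - {"fingers": -1, "x": 0, "y": 0, "z": 0, "ax": 0, "ay": 0, "az": 3}

```text
clock: 11.8
tcp_pos: [0.5755, -0.1243, 0.0865]
orientation: [-1.671, -2.66, -0.002]
contact_force: [-1.8, 1.9, 6.1]
grip_width: 0.0383
gripper_force: 39.8
```

```bash
python3 st.py; python3 -c "
import cv2;a=cv2.imread('last.png');cv2.imwrite('pics/s6.png',cv2.resize(a[160:280,315:455],None,fx=5,fy=5,interpolation=cv2.INTER_CUBIC))"
```

```text
{'clock': 11.8, 'tcp_pos': [0.5755, -0.1243, 0.0865], 'contact_force': [-1.7635, 1.8999, 6.0551], 'moment': [0.4518, 0.5239, 0.1924], 'grip_width': 0.0383, 'gripper_force': 39.8013} j7 0.851 tau7 0.504
140 141 141 140 150 177 167 164 134 154 206 207 120 132 173 156 152 155 155 155 154 153 150 146 140 126
```

View pics/s6.png

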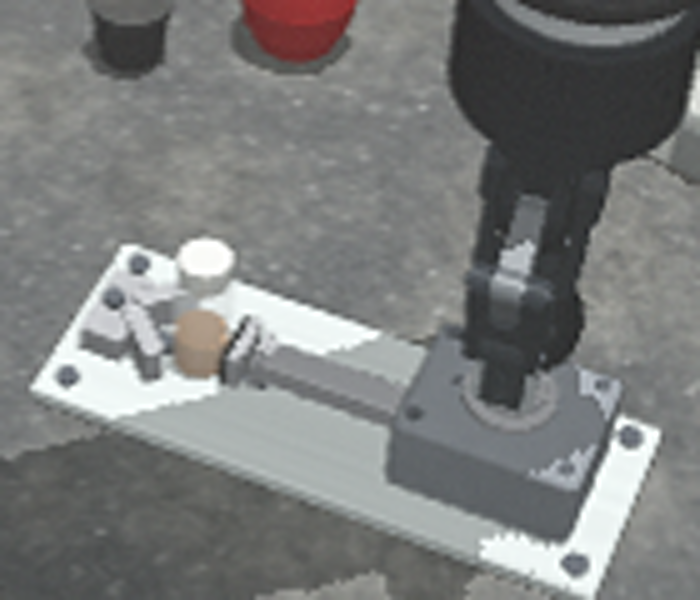

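The vial is upright with its cap at crop (205,262). The jaw pad is just at it (245,350), and the V is about 7 mm away. I will continue in smaller steps.

Request:
arm_command:
  rows:
    - {"fingers": -1, "x": 0, "y": 0, "z": 0, "ax": 0, "ay": 0, "az": 3}
    - {"fingers": -1, "x": 0, "y": 0, "z": 0, "ax": 0, "ay": 0, "az": 3}
    - {"fingers": -1, "x": 0, "y": 0, "z": 0, "ax": 0, "ay": 0, "az": 3}
    - {"fingers": -1, "x": 0, "y": 0, "z": 0, "ax": 0, "ay": 0, "az": 3}
    - {"fingers": -1, "x": 0, "y": 0, "z": 0, "ax": 0, "ay": 0, "az": 3}
    - {"fingers": -1, "x": 0, "y": 0, "z": 0, "ax": 0, "ay": 0, "az": 3}

```text
clock: 12.35
tcp_pos: [0.5756, -0.1243, 0.0864]
orientation: [-2.066, -2.365, -0.002]
contact_force: [-1.7, 2.8, 6.7]
grip_width: 0.0383
gripper_force: 39.8
```

```bash
python3 st.py
```

```text
{'clock': 12.35, 'tcp_pos': [0.5756, -0.1243, 0.0864], 'contact_force': [-1.72, 2.8131, 6.7428], 'moment': [0.54, 0.4933, 0.1146], 'grip_width': 0.0383, 'gripper_force': 39.7981} j7 0.601 tau7 0.501
143 144 143 143 143 143 140 139 140 115 140 197 193 119 98 146 152 153 156 156 157 157 156 153 150 146
```

Request:
arm_command:
  rows:
    - {"fingers": -1, "x": 0, "y": 0, "z": 0, "ax": 0, "ay": 0, "az": 3}
    - {"fingers": -1, "x": 0, "y": 0, "z": 0, "ax": 0, "ay": 0, "az": 3}
    - {"fingers": -1, "x": 0, "y": 0, "z": 0, "ax": 0, "ay": 0, "az": 3}
    - {"fingers": -1, "x": 0, "y": 0, "z": 0, "ax": 0, "ay": 0, "az": 3}

```text
clock: 12.73
tcp_pos: [0.5756, -0.1242, 0.0864]
orientation: [-2.302, -2.136, -0.002]
contact_force: [-1.3, 2.1, 5.8]
grip_width: 0.0378
gripper_force: 39.8
```

```bash
python3 st.py
```

```text
{'clock': 12.7333, 'tcp_pos': [0.5756, -0.1242, 0.0864], 'contact_force': [-1.2996, 2.061, 5.8406], 'moment': [0.5515, 0.4512, 0.1621], 'grip_width': 0.0378, 'gripper_force': 39.805} j7 0.435 tau7 0.5
145 144 145 144 144 144 145 143 142 138 117 147 203 186 109 116 156 151 155 157 158 158 157 155 154 151
```

Request:
arm_command:
  rows:
    - {"fingers": -1, "x": 0, "y": 0, "z": 0, "ax": 0, "ay": 0, "az": 2}
    - {"fingers": -1, "x": 0, "y": 0, "z": 0, "ax": 0, "ay": 0, "az": 2}
    - {"fingers": -1, "x": 0, "y": 0, "z": 0, "ax": 0, "ay": 0, "az": 2}

```text
clock: 13.03
tcp_pos: [0.5757, -0.1242, 0.0864]
orientation: [-2.41, -2.014, -0.002]
contact_force: [-1.3, 3.2, 5.9]
grip_width: 0.0379
gripper_force: 39.8
```

```bash
python3 st.py
```

```text
{'clock': 13.0333, 'tcp_pos': [0.5757, -0.1242, 0.0864], 'contact_force': [-1.2744, 3.161, 5.9224], 'moment': [0.5478, 0.4536, 0.1535], 'grip_width': 0.0379, 'gripper_force': 39.8367} j7 0.353 tau7 0.285
144 145 145 145 145 145 145 143 134 138 123 115 170 203 122 87 132 150 154 156 158 158 157 156 155 152
```

Request:
arm_command:
  rows:
    - {"fingers": -1, "x": 0, "y": 0, "z": 0, "ax": 0, "ay": 0, "az": 3}
    - {"fingers": -1, "x": 0, "y": 0, "z": 0, "ax": 0, "ay": 0, "az": 3}
    - {"fingers": -1, "x": 0, "y": 0, "z": 0, "ax": 0, "ay": 0, "az": 3}

```text
clock: 13.33
tcp_pos: [0.5757, -0.1242, 0.0865]
orientation: [-2.561, -1.817, -0.002]
contact_force: [-0.2, 2.2, 6.7]
grip_width: 0.038
gripper_force: 39.8
```

```bash
cat >> st.py <<'E'
M=[]
for i in range(6):
    M.append(r.get_obs()["moment"][2]);r.grab_frame("scene")
print("Mz",np.round(M,3),np.mean(M).round(3))
E
python3 st.py
```

```text
{'clock': 13.3333, 'tcp_pos': [0.5757, -0.1242, 0.0865], 'contact_force': [-0.2399, 2.1998, 6.7148], 'moment': [0.5659, 0.3756, 0.181], 'grip_width': 0.038, 'gripper_force': 39.8179} j7 0.228 tau7 0.505
145 146 146 145 146 146 146 146 143 140 135 112 133 187 209 126 132 171 157 156 159 159 160 160 158 155
Mz [ 0.047 -0.135 -0.157 -0.102 -0.148 -0.193] -0.115
```

Request:
arm_command:
  rows:
    - {"fingers": -1, "x": 0, "y": 0, "z": 0, "ax": 0, "ay": 0, "az": 2}
    - {"fingers": -1, "x": 0, "y": 0, "z": 0, "ax": 0, "ay": 0, "az": 2}
    - {"fingers": -1, "x": 0, "y": 0, "z": 0, "ax": 0, "ay": 0, "az": 2}

```text
clock: 13.93
tcp_pos: [0.5757, -0.1242, 0.0865]
orientation: [-2.652, -1.682, -0.002]
contact_force: [-0.7, 2.9, 5.3]
grip_width: 0.038
gripper_force: 39.9
```

```bash
python3 st.py
```

```text
{'clock': 13.9333, 'tcp_pos': [0.5757, -0.1242, 0.0865], 'contact_force': [-0.7287, 2.9139, 5.321], 'moment': [0.6105, 0.4235, 0.1524], 'grip_width': 0.038, 'gripper_force': 39.8607} j7 0.146 tau7 0.284
145 145 145 146 146 145 146 146 145 138 134 121 116 139 158 153 114 148 157 155 158 159 160 160 158 156
Mz [-0.003 -0.099 -0.087 -0.128 -0.137 -0.097] -0.092
```

Request:
arm_command:
  rows:
    - {"fingers": -1, "x": 0, "y": 0, "z": 0, "ax": 0, "ay": 0, "az": 2}
    - {"fingers": -1, "x": 0, "y": 0, "z": 0, "ax": 0, "ay": 0, "az": 2}
    - {"fingers": -1, "x": 0, "y": 0, "z": 0, "ax": 0, "ay": 0, "az": 2}

```text
clock: 14.53
tcp_pos: [0.5758, -0.1242, 0.0865]
orientation: [-2.736, -1.541, -0.002]
contact_force: [-1.7, 2.7, 6.2]
grip_width: 0.0379
gripper_force: 39.9
```

```bash
sed -i '/^M=\[\]/,$d' st.py; python3 st.py
```

```text
{'clock': 14.5333, 'tcp_pos': [0.5758, -0.1242, 0.0865], 'contact_force': [-1.7249, 2.7298, 6.2477], 'moment': [0.6022, 0.3628, 0.2137], 'grip_width': 0.0379, 'gripper_force': 39.8891} j7 0.063 tau7 0.215
146 146 147 146 146 146 147 147 146 144 145 138 117 137 150 123 96 151 162 156 158 160 161 161 159 157
```

Request:
arm_command:
  rows:
    - {"fingers": -1, "x": 0, "y": 0, "z": 0, "ax": 0, "ay": 0, "az": 2}
    - {"fingers": -1, "x": 0, "y": 0, "z": 0, "ax": 0, "ay": 0, "az": 2}

```text
clock: 14.75
tcp_pos: [0.5758, -0.1242, 0.0864]
orientation: [-2.788, -1.445, -0.002]
contact_force: [-1.2, 2.8, 6.9]
grip_width: 0.0386
gripper_force: 39.9
```

```bash
python3 st.py
```

```text
{'clock': 14.75, 'tcp_pos': [0.5758, -0.1242, 0.0864], 'contact_force': [-1.1569, 2.7683, 6.8756], 'moment': [0.5804, 0.3189, 0.2942], 'grip_width': 0.0386, 'gripper_force': 39.8852} j7 0.008 tau7 0.206
146 146 146 147 147 146 146 147 147 144 144 141 113 128 146 116 88 123 157 156 158 160 160 161 160 157
```

The torque has risen about 0.12–0.14 N m over the steady 0.15, so the vial is snug and I am stopping the turn here. I will release the knob and back off upward.

Request:
arm_command:
  rows:
    - {"fingers": 0.0, "x": 0, "y": 0, "z": 0, "ax": 0, "ay": 0, "az": 0}
    - {"fingers": 0.4, "x": 0, "y": 0, "z": 0, "ax": 0, "ay": 0, "az": 0}
    - {"fingers": 0.7, "x": 0, "y": 0, "z": 0, "ax": 0, "ay": 0, "az": 0}
    - {"fingers": 0.7, "x": 0, "y": 0, "z": 0, "ax": 0, "ay": 0, "az": 0}
    - {"fingers": 0.7, "x": 0, "y": 0, "z": 0, "ax": 0, "ay": 0, "az": 0}
    - {"fingers": 0.7, "x": 0, "y": 0, "z": -0.03, "ax": 0, "ay": 0, "az": 0}
    - {"fingers": 0.7, "x": 0, "y": 0, "z": -0.04, "ax": 0, "ay": 0, "az": 0}
    - {"fingers": 0.7, "x": 0, "y": 0, "z": -0.04, "ax": 0, "ay": 0, "az": 0}
    - {"fingers": 0.7, "x": 0, "y": 0, "z": 0, "ax": 0, "ay": 0, "az": 0}
    - {"fingers": 0.7, "x": 0, "y": 0, "z": 0, "ax": 0, "ay": 0, "az": 0}

```text
clock: 15.63
tcp_pos: [0.5766, -0.1259, 0.1982]
orientation: [2.787, 1.444, 0.007]
contact_force: [0.0, -0.2, -1.1]
grip_width: 0.0727
gripper_force: 0.0
```

```bash
python3 st.py; python3 -c "
import cv2;a=cv2.imread('last.png');cv2.imwrite('pics/s7.png',cv2.resize(a[185:265,320:440],None,fx=6.5,fy=6.5,interpolation=cv2.INTER_CUBIC))"
```

```text
{'clock': 15.6333, 'tcp_pos': [0.5766, -0.1259, 0.1982], 'contact_force': [0.0088, -0.2149, -1.0972], 'moment': [-0.0257, 0.0454, -0.028], 'grip_width': 0.0727, 'gripper_force': 0.0} j7 -0.095 tau7 -0.09
147 147 147 147 148 148 147 147 147 144 144 143 118 133 160 152 96 122 157 156 159 161 161 161 160 158
```

View pics/s7.png

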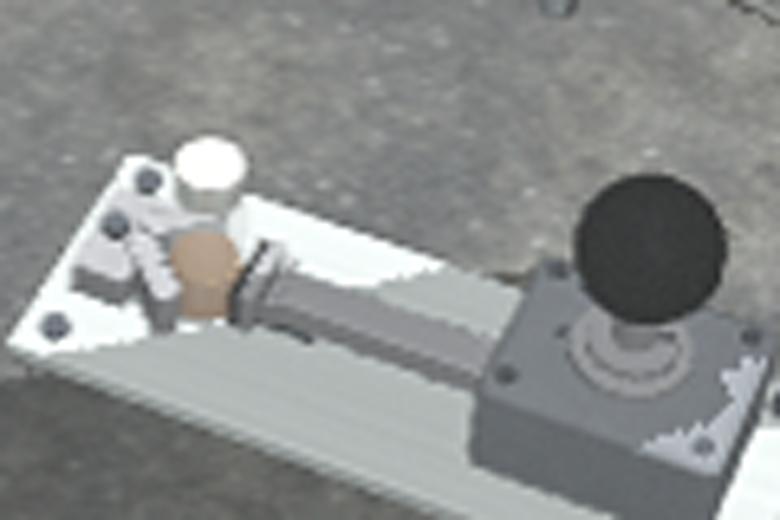

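The final picture shows the vial upright with its cap at crop (210,163), pressed into the V by the jaw pad at (255,285). The knob is free and the gripper is clear of everything, so I am handing in.

```bash
python3 -c "
from bench import r
print(r.hand_in())"
```

```text
the job is handed in; nothing more can be done
None
```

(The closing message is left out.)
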